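# Make up two microscope kit trays

### The job

Two bookings are due on the microscope: make up their kit trays from the parts standing on the optical table. The tray with three bays is the camera kit and gets the longest of the three objectives, the filter cube and the camera adapter; the tray with two bays is the viewing kit and gets the shortest objective and the eyepiece. Set each part down (no dropping or tipping) in a bay of its own, flat on the bay's floor and the same way up as it stands now, and leave the middle objective, the pillar post and the oil bottle standing where they are.

Things in the scene. Friction and masses are not known exactly. Their poses are not given: they have to be found in the camera images.
- tray_three: shallow grey plastic tray with three bays in a row, fixed to the table left or right of the stock: 208 mm long (x), 78 mm wide (y), walls 15 mm high and 4 mm thick, floor 4 mm thick with dark liners. Each bay is 64 (x) by 70 mm (y) inside, bay centres at x = -68, 0 and +68 mm, y = 0. Origin: centre of its underside, on the table; z up.
- tray_two: shallow grey plastic tray with two bays in a row, fixed to the table left or right of the stock: 140 mm long (x), 78 mm wide (y), walls 15 mm high and 4 mm thick, floor 4 mm thick with dark liners. Each bay is 64 (x) by 70 mm (y) inside, bay centres at x = -34 and +34 mm, y = 0. Origin: centre of its underside, on the table; z up.
- objective_long: the longest of the three metal microscope objectives, long pointed nose with a small front lens 12 mm across: 68 mm tall, standing on its mounting thread (27 mm across, 5 mm high) with the lens up; plain cylinder 36 mm across from 5 to 46 mm, tapering above. 0.34 kg. Origin: centre of its underside. z up; its turn does not matter.
- objective_middle: the middle-sized microscope objective, 54 mm tall, 33 mm across from 5 to 38 mm, tapering above to a lens face 17 mm across. Belongs to no kit. Origin: centre of its underside. z up; its turn does not matter.
- objective_short: the shortest microscope objective, broad flat front lens 30 mm across: 40 mm tall, standing on its thread (27 mm across, 5 mm high); cylinder 37 mm across from 5 to 32 mm. 0.17 kg. Origin: centre of its underside. z up; its turn does not matter.
- filter_cube: fluorescence filter cube, a black block with a bright ring round a window on top and on one side: 44 mm (x) by 36 mm (y) by 42 mm tall; its two plain black side faces, 36 mm apart along y, are the ones to grip; the side window ring faces its -x, an aluminium dovetail strip its +x. 0.12 kg. Origin: centre of its underside; z up. It fits a bay with its x along the tray's x.
- camera_adapter: camera adapter, a short open tube with a flange at the foot: bright flange 46 mm across and 9 mm high, black tube 38 mm across from there to the top at 40 mm, bore 30 mm. 0.14 kg. Origin: centre of its underside (on the axis). z up; its turn does not matter.
- eyepiece: microscope eyepiece, standing on its bright barrel (30 mm across, 24 mm high) with the black body (44 mm across, from 24 to 50 mm) and the hollow rubber eyecup (43 mm across at its foot, 41 mm at the rim, up to 58 mm) above it, lens up. 0.14 kg. Origin: centre of its underside. z up; its turn does not matter.
- pillar_post: steel pillar post, 25 mm across and 56 mm tall on a foot 36 mm across, small tapped hole on top. Belongs to no kit. Origin: centre of its underside. z up; its turn does not matter.
- oil_bottle: small amber glass bottle of immersion oil with a black cap, 34 mm across, 64 mm tall. Belongs to no kit. Origin: centre of its underside. z up; its turn does not matter. The eight stock things stand loose on a thin blue mat, in rows about 120 mm apart, in any order. Other equipment on the table is fixed, over 0.75 m ahead or 0.45 m to the side, below 90 mm except far out.

How it is judged:
By the outcome, as a careful person would: the job done as asked, in the order asked, and still so for the second after the job is handed in, with the robot touching nothing.
It also fails if it takes over 122 s, if anything falls off the work surface, if the arm or the gripper's body presses on something with over 40 N, if the wrist force passes 120 N, or if a joint passes its speed limit or range.

### The arm

A 7-joint arm with a two-finger parallel gripper is mounted at the origin on the work surface. World frame = base frame: x ahead of the robot, y to its left, z up, the work surface at z = 0. Lengths are in m, angles in rad, forces in N, time in s.
With the tool pointing down it reaches from about 0.35 to 0.9 m from the base axis. Payload 8.1 kg.
Tool frame: the origin (TCP) lies between the finger pads; the fingertips stand 14 mm ahead of it and the grasp point (between the pads) lies 5 mm behind it; z points along the fingers, y is the line along which they close (so a half turn about z gives the same grasp; the last joint's range is limited). The gripper opens to 92 mm and grips with 3 to 60 N. Pads are 19 mm wide; open, the fingers measure 130 mm over their backs; the gripper's body (75 mm by 190 mm) begins 47 mm behind the grasp point.
Start: joints at [1.148, 0.434, 0.025, 1.573, -0.012, 1.134, -0.075], TCP at [0.196, -0.593, 0.241] pointing down, gripper open.
Joint ranges: [-2.62, 2.62], [-0.44, 2.09], [-1.27, 1.32], [0.08, 2.57], [-1.32, 4.46], [0.12, 2], [-2.74, 2.74]. Speed limits (rad/s): [2.22, 2.22, 3.01, 3.01, 3.14, 3.14, 3.14].

### API

Orientations are given as a 3x3 rotation matrix whose columns are the frame's x, y, z axes.
In Python, from cell import robot gives the robot as it stands.
- The arm moves only by the shell command python3 -m inch 'ROWS' [FORCE]. ROWS is JSON, a list that holds one entry, the list of rows, each a list of 7 numbers: the turn, a rotation vector about the tool's x, y, z normalised to -1 to 1, where 1 is 30 degrees, then the shift along the tool's x, y, z normalised to -1 to 1, where 1 is 0.3 m, then the closure, from 0 (fully open) to 1 (shut). In form: [[[ax, ay, az, x, y, z, hand], ...]]. A call has 1 to 12 rows; each row is the pose to reach, as a shift and turn from the pose commanded when the call began, along the tool's axes at that moment; what a row does not reach only later rows make up. A row lasts 1/8 s, in which the tool goes at most 62.5 mm and 10.7 degrees, less where a joint would pass 70% of its speed; a pose out of reach is approached as far as the arm can. A call with a number of a shift or a turn outside -1 to 1 is refused whole. A call with a gripper value outside its range is refused whole. The fingers move at their own pace and stop on an object; FORCE is the grip in N (left out, the last holds). Time passes only in rows, so rows that repeat a pose let the fingers close. It gives the time, the measured TCP pose, the force, the opening and the grip force at its end, in the units of the state.
- robot.get_state(): the state, without advancing time (a new reading comes with each control period).
- robot.snapshot(name): name is "scene" or "top" or "wrist"; returns a dict with "image" (400x640x3 uint8, red, green, blue), "intrinsics" (3x3 intrinsics, pixels), "D" ([k1, k2, p1, p2, k3] as OpenCV has them; the pictures are not rectified), "world_from_camera" (4x4, takes a point from camera to world coordinates); the wrist camera has in their place "hand_eye" (4x4, takes a point from camera to tool coordinates, whose origin is the TCP and whose axes are the flange's). Camera axes: x right, y down, z forward; pixel columns grow to the right and rows downward; lengths in m; the calibration is good to about 2 mm. A picture is of the moment at which its call begins: read the wrist's pose just before it. There is no depth.
- robot.hand_in(): hands the job in; it is judged then, once.
Trained networks look in the newest picture that a camera, given by its name, has taken for a name from the list of things; names that differ only in an ending like _2 or _b are one class to them, and where a whole thing is asked for, a point or a joint stands for the part that bears it (a point fixed in the world has none). Each returns a list of dicts, best first, with "score" (0 to 1); they miss things now and then, are a little off and sometimes report something else, mostly with a low value. They report only what shows in the picture. A call takes as long as a camera call.
- robot.spot_in(camera, target): "box" ([left, top, right, bottom] in pixels, round what is visible of it).
- robot.tip_of(camera, target): "position" ([column, row] in pixels: a listed point, or the origin of a listed thing).
The state is a dict: "clock": time; "q": joint angles; "dq": joint speeds; "tau": joint torques, N m; "tcp_pos": TCP position; "orientation": TCP orientation; "contact_force": force on the tool from outside, world axes, zero at the start; "moment": the same for the moment, N m; "finger_gap": opening from 0.0 (shut) to 1.0 (fully open); "grasp_force": force on a finger pad.
Only numpy, scipy, OpenCV 4.12 (cv2) and the standard library are available. Lean on these libraries where they do the work, as an engineer would, in place of code of your own. Each camera call takes 0.05 s, during which the arm holds its last target. There are 200 camera calls.

## Working session

There is one attempt and no reset: what is moved stays moved. The work goes in short steps, Python scripts to look and compute and a shell command to move; the robot and the scene stay as the last step left them, time stands still between calls to the robot, and variables do not carry over. Pictures are saved under pics/ and viewed, at most 14 in all, crops included, and the job is handed in when it is done.

```bash
mkdir -p pics; ls; cat > h.py <<'E'
import numpy as np, cv2
from cell import robot
names=["tray_three","tray_two","objective_long","objective_middle","objective_short","filter_cube","camera_adapter","eyepiece","pillar_post","oil_bottle"]
E
python3 - <<'E'
from h import *
s=robot.get_state(); print({k:np.round(v,3).tolist() for k,v in s.items()})
for c in ("scene","top"):
    r=robot.snapshot(c); cv2.imwrite(f"pics/{c}0.png",r["image"][:,:,::-1])
    print(c,np.round(r["intrinsics"],1).tolist(),np.round(r["D"],3),np.round(r["world_from_camera"],3).tolist())
    np.savez(f"{c}.npz",**r)
    for n in names:
        print(n,[(np.round(d["box"]).tolist(),round(d["score"],2)) for d in robot.spot_in(c,n)[:3]],[(np.round(d["position"],1).tolist(),round(d["score"],2)) for d in robot.tip_of(c,n)[:3]])
print(robot.get_state()["clock"])
E
```

```text
pics
{'clock': 0.0, 'q': [1.148, 0.435, 0.025, 1.574, -0.012, 1.134, -0.075], 'dq': [0.002, 0.002, 0.0, 0.0, -0.0, 0.001, -0.0], 'tau': [0.001, -66.785, 0.985, -31.446, -0.061, 0.043, 0.0], 'tcp_pos': [0.196, -0.593, 0.24], 'orientation': [[0.949, 0.314, -0.001], [0.314, -0.949, 0.001], [-0.0, -0.002, -1.0]], 'contact_force': [0.179, 0.017, 0.025], 'moment': [-0.027, -0.04, 0.039], 'grasp_force': 0.0, 'finger_gap': 1.001}
scene [[375.8, 0.0, 319.4], [0.0, 375.8, 201.4], [0.0, 0.0, 1.0]] [0.03 0.   0.   0.   0.  ] [[-0.844, 0.352, -0.404, 0.905], [0.535, 0.585, -0.609, 0.537], [0.022, -0.73, -0.683, 0.635], [0.0, 0.0, 0.0, 1.0]]
tray_three [([243.0, 136.0, 322.0, 162.0], 0.85)] [([277.2, 150.9], 0.6)]
tray_two [([395.0, 272.0, 482.0, 326.0], 0.84)] [([438.8, 298.6], 0.58)]
objective_long [([307.0, 193.0, 323.0, 219.0], 0.8)] [([313.1, 215.5], 0.52), ([276.6, 234.8], 0.37)]
objective_middle [([236.0, 179.0, 249.0, 208.0], 0.49)] [([242.5, 199.2], 0.53)]
objective_short [([282.0, 250.0, 301.0, 272.0], 0.79), ([380.0, 202.0, 397.0, 229.0], 0.73), ([393.0, 273.0, 481.0, 328.0], 0.37)] [([
[... 895 characters left out ...]
 0.61), ([263.0, 263.0, 280.0, 283.0], 0.42)] [([320.4, 204.4], 0.85), ([378.1, 137.9], 0.58)]
objective_middle [([372.0, 125.0, 384.0, 142.0], 0.86)] [([374.8, 138.1], 0.83)]
objective_short [([252.0, 141.0, 272.0, 164.0], 0.66)] [([263.1, 152.8], 0.64)]
filter_cube [([374.0, 189.0, 394.0, 215.0], 0.61)] [([378.1, 201.6], 0.84)]
camera_adapter [([256.0, 203.0, 279.0, 223.0], 0.73)] [([267.1, 213.5], 0.63), ([386.7, 254.1], 0.42)]
eyepiece [([378.0, 244.0, 403.0, 267.0], 0.81)] [([388.1, 253.2], 0.58)]
pillar_post [([252.0, 142.0, 273.0, 165.0], 0.65), ([263.0, 266.0, 280.0, 282.0], 0.61)] [([272.7, 272.4], 0.61)]
oil_bottle [([303.0, 140.0, 320.0, 160.0], 0.53)] [([313.8, 151.0], 0.81)]
2.1
```

```bash
python3 - <<'E'
import cv2
a=cv2.imread("pics/top0.png")[110:310,125:500]; cv2.imwrite("pics/a.png",cv2.resize(a,None,fx=2.1,fy=2.1,interpolation=cv2.INTER_CUBIC))
a=cv2.imread("pics/scene0.png")[130:340,220:500]; cv2.imwrite("pics/b.png",cv2.resize(a,None,fx=2.8,fy=2.8,interpolation=cv2.INTER_CUBIC))
E
```

```text
(no output)
```

View pics/a.png

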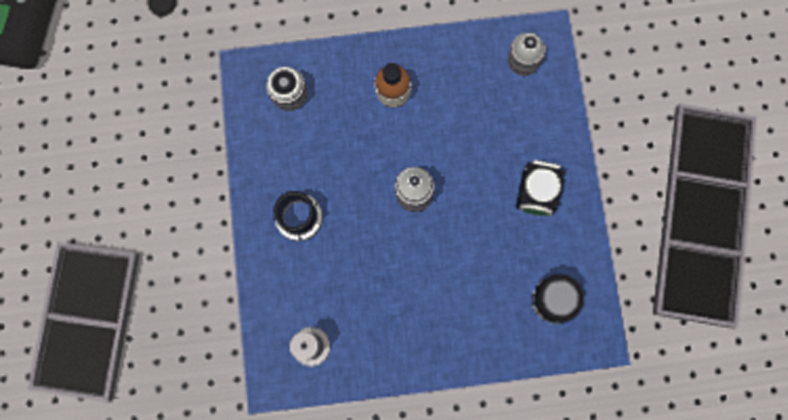

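View pics/b.png

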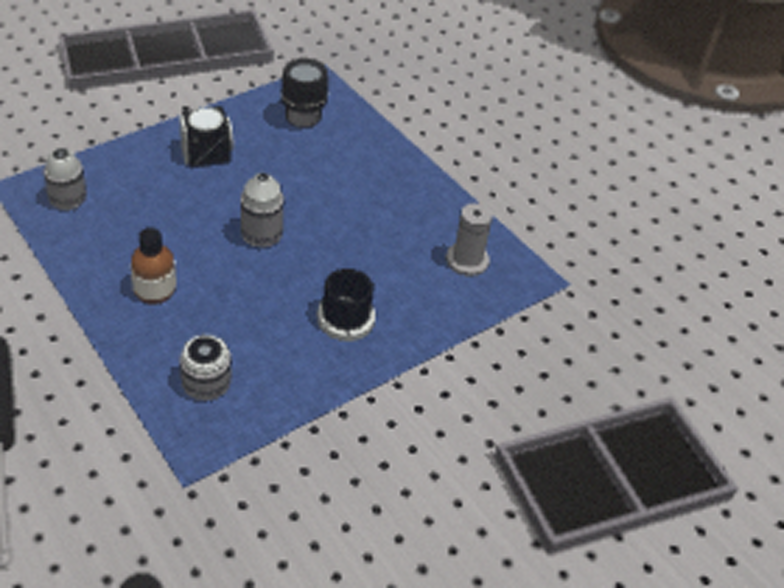

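Top view shows every part clearly: in the top crop, short objective (286,86), oil (393,85), middle objective (527,50), adapter (297,214), long objective (414,187), cube (542,187), eyepiece (558,298) and pillar (309,346). The scene crop agrees. The network also mislabels some things, for example tray_two and the pillar as objective_short. I'll fit positions from both views.

```bash
cat >> h.py <<'E'
from scipy.optimize import least_squares
C={c:dict(np.load(f"{c}.npz")) for c in ("scene","top")}
def proj(cam,P,T=None):
    r=C[cam] if isinstance(cam,str) else cam
    M=np.linalg.inv(r["world_from_camera"])
    return cv2.projectPoints(np.atleast_2d(P).astype(float),cv2.Rodrigues(M[:3,:3])[0],M[:3,3],r["intrinsics"],r["D"])[0][:,0]
def cyl(*rz):
    t=np.linspace(0,2*np.pi,24,endpoint=False)
    return np.concatenate([np.c_[r*np.cos(t),r*np.sin(t),0*t+z] for r,z in rz])/1000
M={"objective_long":cyl((13.5,0),(18,5),(18,46),(6,68)),"objective_middle":cyl((13.5,0),(16.5,5),(16.5,38),(8.5,54)),
"objective_short":cyl((13.5,0),(18.5,5),(18.5,32),(15,40)),"camera_adapter":cyl((23,0),(23,9),(19,40)),
"eyepiece":cyl((15,0),(22,24),(22,50),(20.5,58)),"pillar_post":cyl((18,0),(12.5,56)),"oil_bottle":cyl((17,0),(17,40),(8,64)),
"filter_cube":np.array([[x,y,z] for x in(-.022,.022) for y in(-.018,.018) for z in(0,.042)])}
E
python3 - <<'E'
from h import *
bx={"objective_long":([307,193,323,219],[314,190,332,207],[313.1,215.5],[320.4,204.4]),
"objective_middle":([236,179,249,208],[372,125,384,142],[242.5,199.2],[374.8,138.1]),
"objective_short":([282,250,301,272],[252,141,272,164],[294.6,265.5],[263.1,152.8]),
"filter_cube":([286,169,306,190],[374,189,394,215],[295.4,184.4],[378.1,201.6]),
"camera_adapter":([333,225,356,251],[256,203,279,223],[345,240.4],[267.1,213.5]),
"eyepiece":([318,151,337,173],[378,244,403,267],[327.8,172.9],[388.1,253.2]),
"pillar_post":([378,205,398,227],[263,266,280,282],[384.8,224.4],[272.7,272.4])}
for n,(bs,bt,ts,tt) in bx.items():
    def f(p):
        e=[]
        for c,b,t in (("scene",bs,ts),("top",bt,tt)):
            q=proj(c,M[n]+p); e+=list(np.r_[q.min(0),q.max(0)]-b)+list(proj(c,p)[0]-t)
        return e
    def g(p): return np.r_[proj("scene",p)[0]-ts,proj("top",p)[0]-tt]
    r=least_squares(f,[.5,0,0],loss="soft_l1"); q=least_squares(g,[.5,0,0])
    print(n,r.x.round(4),np.round(r.fun,1).tolist(),"tip tri",q.x.round(4))
# trays
ct={"tray_three":(208,[(60,35),(256,13),(272,58),(72,85)],[(679,106),(754,117),(736,326),(655,314)]),
"tray_two":(140,[(497,450),(673,402),(735,490),(550,548)],[(58,243),(142,252),(110,399),(32,385)])}
for n,(L,s,t) in ct.items():
    s=np.array(s)/2.8+[220,130]; t=np.array(t)/2.1+[125,110]
    K=np.array([[a*L/2,b*39,15] for a,b in((1,1),(1,-1),(-1,-1),(-1,1))])/1000
    best=None
    for y0 in(0,.3,-.3,1.57):
      def f(p):
        R=cv2.Rodrigues(np.array([0,0,p[3]]))[0]; W=K@R.T+p[:3]
        e=[]
        for c,o in(("scene",s),("top",t)):
            q=proj(c,W); d=np.linalg.norm(q[:,None]-o[None],axis=2); e+=list((q-o[d.argmin(1)]).ravel())
        return e
      for yy in(.35,-.35):
        r=least_squares(f,[.5,yy,0,y0])
        if best is None or r.cost<best.cost: best=r
    print(n,best.x.round(4),np.round(best.fun,1).tolist())
E
```

```text
objective_long [ 0.5648  0.0012 -0.0045] [-0.7, -0.4, -1.1, 0.4, 0.8, -0.1, -1.0, 0.2, -0.5, 4.8, 1.9, -0.8] tip tri [ 0.5652  0.0038 -0.0034]
objective_middle [ 0.6894 -0.1266  0.0051] [-1.7, 1.4, 0.8, -4.6, 0.7, 0.4, -4.4, -1.4, 1.7, 2.3, 0.3, -0.3] tip tri [ 0.6896 -0.1265  0.0058]
objective_short [0.684  0.1108 0.0016] [1.3, -1.6, 0.8, 0.3, -1.7, 1.0, 0.1, -0.4, -0.1, -2.2, 0.4, 1.3] tip tri [0.6832 0.1122 0.0069]
filter_cube [ 0.549  -0.1154  0.    ] [-2.1, -3.6, 0.3, 1.4, 0.0, 0.2, -4.4, -1.3, -0.0, 0.5, 1.8, 2.2] tip tri [ 0.5525 -0.1111  0.0057]
camera_adapter [0.5557 0.1139 0.0024] [0.9, -1.0, -1.1, -0.2, -0.8, 2.3, -1.0, -1.8, -0.1, 2.3, 0.6, 0.6] tip tri [0.5553 0.1143 0.0104]
eyepiece [ 0.4459 -0.116  -0.0035] [2.5, -0.3, 0.5, 3.2, 0.6, -0.2, 0.6, -2.9, 0.8, -2.1, -0.3, 1.1] tip tri [ 0.4478 -0.1169 -0.0037]
pillar_post [ 0.4375  0.116  -0.0018] [0.3, -1.6, -2.8, 3.1, 1.2, 0.0, -0.9, -2.0, 1.7, 0.3, -0.0, 0.7] tip tri [ 0.4393  0.1154 -0.0014]
tray_three [ 0.5106 -0.2768 -0.0069 -0.2976] [-1.3, -0.6, -0.4, 1.4, -0.7, 0.1, 0.3, -1.3, -0.5, -0.3, 0.3, 0.8, -0.2, 0.8, -0.2, 0.1]
tray_two [ 0.4831  0.3264 -0.0067 -0.2545] [-0.1, -0.0, -0.6, -0.5, -1.3, -0.3, 0.0, 0.9, 1.3, -0.7, -1.9, 0.2, -0.0, 0.8, -0.6, 1.3]
```

```bash
cat >> h.py <<'E'
def go(xyz,yaw,st=None):
    """row numbers from the current pose to tool-down at xyz, tool x axis at yaw"""
    s=st or robot.get_state(); R=np.array(s["orientation"]); c,n=np.cos(yaw),np.sin(yaw)
    G=np.array([[c,n,0],[n,-c,0],[0,0,-1]])
    w=cv2.Rodrigues(R.T@G)[0].ravel()/np.radians(30); d=R.T@(np.array(xyz)-s["tcp_pos"])/.3
    print("t",round(s["clock"],2),"tcp",np.round(s["tcp_pos"],4),"F",np.round(s["contact_force"],1),"gap",round(s["finger_gap"],3),"grip",round(s["grasp_force"],1),"\n  row:",np.round(np.r_[w,d],3).tolist())
def wrist(tag):
    s=robot.get_state(); r=robot.snapshot("wrist"); T=np.eye(4); T[:3,:3]=s["orientation"]; T[:3,3]=s["tcp_pos"]
    r["world_from_camera"]=T@r["hand_eye"]; np.savez(f"{tag}.npz",**r); cv2.imwrite(f"pics/{tag}.png",r["image"][:,:,::-1]); return r
E
python3 - <<'E'
from h import *
go([.53,-.22,.36],-.2976)
E
```

```text
t 2.1 tcp [ 0.1965 -0.5933  0.2408] F [-0.5 -0.  -0.1] gap 0.998 grip 0.0 
  row: [0.0, -0.0, 1.179, 1.447, -0.832, -0.398]
```

```bash
python3 -m inch '[[[0,0,0.6,0.75,-0.42,-0.4,0],[0,0,0.6,0.75,-0.42,-0.4,0],[0,0,0.6,0.75,-0.42,-0.4,0],[0,0,0.6,0.75,-0.42,-0.4,0],[0,0,0.6,0.75,-0.42,-0.4,0],[0,0,0.6,0.75,-0.42,-0.4,0]]]'
python3 -c "
from h import *
go([.53,-.22,.36],-.2976)"
```

```text
clock: 2.85
tcp_pos: [0.3731, -0.4009, 0.3622]
orientation: [[1.0, 0.011, 0.003], [0.011, -1.0, -0.001], [0.003, 0.001, -1.0]]
contact_force: [-0.2, -0.6, -1.6]
finger_gap: 0.998
grasp_force: 0.0
t 2.85 tcp [ 0.3731 -0.4009  0.3622] F [-0.2 -0.6 -1.6] gap 0.998 grip 0.0 
  row: [0.001, -0.005, 0.589, 0.529, -0.597, 0.008]
```

```bash
python3 -m inch '[[[0,0,0.59,0.53,-0.6,0,0],[0,0,0.59,0.53,-0.6,0,0],[0,0,0.59,0.53,-0.6,0,0],[0,0,0.59,0.53,-0.6,0,0],[0,0,0.59,0.53,-0.6,0,0],[0,0,0.59,0.53,-0.6,0,0]]]'
python3 -c "
from h import *
r=wrist('w1'); print(np.round(r['intrinsics'],1).tolist(),r['D'],np.round(r['hand_eye'],3).tolist())
for n in names:
    print(n,[(np.round(d['box']).tolist(),round(d['score'],2)) for d in robot.spot_in('wrist',n)[:2]],[(np.round(d['position'],1).tolist(),round(d['score'],2)) for d in robot.tip_of('wrist',n)[:2]])
go([.53,-.22,.36],-.2976)"
```

```text
clock: 3.6
tcp_pos: [0.5277, -0.2235, 0.3601]
orientation: [[0.954, -0.3, -0.001], [-0.3, -0.954, -0.001], [-0.001, 0.001, -1.0]]
contact_force: [0.4, -0.4, 0.2]
finger_gap: 1.0
grasp_force: 0.0
[[348.3, 0.0, 322.7], [0.0, 348.3, 200.1], [0.0, 0.0, 1.0]] [-0.07396702  0.          0.          0.          0.        ] [[-0.0, -0.963, -0.27, 0.073], [1.0, -0.0, 0.0, -0.001], [-0.001, -0.27, 0.963, -0.144], [0.0, 0.0, 0.0, 1.0]]
tray_three [([335.0, 77.0, 392.0, 230.0], 0.88)] [([359.0, 150.7], 0.72)]
tray_two [([0.0, 238.0, 17.0, 250.0], 0.43)] []
objective_long [([143.0, 167.0, 180.0, 194.0], 0.59)] [([168.4, 176.8], 0.58), ([272.0, 226.3], 0.51)]
objective_middle [([199.0, 49.0, 230.0, 77.0], 0.69)] [([220.4, 60.7], 0.87)]
objective_short [([48.0, 110.0, 83.0, 140.0], 0.96)] [([74.1, 121.8], 0.87)]
filter_cube [([231.0, 141.0, 260.0, 182.0], 0.87)] [([249.3, 155.9], 0.97)]
camera_adapter [([83.0, 185.0, 124.0, 220.0], 0.96)] [([110.6, 200.5], 0.7)]
eyepiece [([253.0, 217.0, 283.0, 250.0], 0.67)] [([274.7, 225.7], 0.76), ([140.1, 106.7], 0.73)]
pillar_post [] []
oil_bottle [([106.0, 94.0, 147.0, 119.0], 0.85)] [([136.7, 104.2], 0.95)]
t 4.65 tcp [ 0.5285 -0.2221  0.3607] F [-0.8  0.2 -0.3] gap 0.993 grip 0.0 
  row: [0.0, -0.0, -0.011, 0.003, -0.008, 0.002]
```

View pics/w1.png

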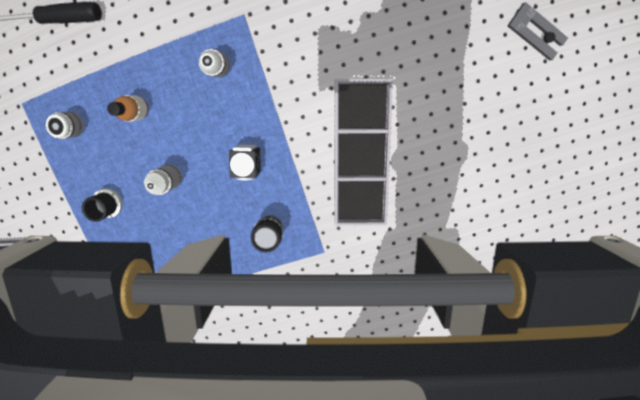

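The wrist view shows tray_three (335-390, 78-223) aligned with the tool, and the stock to the left. I'll fit with three views, and look closer at the cube and tray.

```bash
python3 - <<'E'
from h import *
C["w"]=dict(np.load("w1.npz"))
bx={"objective_long":([307,193,323,219],[314,190,332,207],[143,167,180,194],[313.1,215.5],[320.4,204.4],[168.4,176.8]),
"objective_short":([282,250,301,272],[252,141,272,164],[48,110,83,140],[294.6,265.5],[263.1,152.8],[74.1,121.8]),
"filter_cube":([286,169,306,190],[374,189,394,215],[231,141,260,182],[295.4,184.4],[378.1,201.6],[249.3,155.9]),
"camera_adapter":([333,225,356,251],[256,203,279,223],[83,185,124,220],[345,240.4],[267.1,213.5],[110.6,200.5]),
"eyepiece":([318,151,337,173],[378,244,403,267],[253,217,283,250],[327.8,172.9],[388.1,253.2],[274.7,225.7])}
for n,v in bx.items():
    yaw=-.3 if n=="filter_cube" else 0
    m=M[n]@cv2.Rodrigues(np.array([0,0,yaw]))[0].T
    def f(p,cs=("scene","top","w")):
        e=[]
        for c,b,t in zip(("scene","top","w"),v[:3],v[3:]):
            if c in cs: q=proj(c,m+p); e+=list(np.r_[q.min(0),q.max(0)]-b)+list(proj(c,p)[0]-t)
        return e
    r=least_squares(f,[.5,0,0],loss="soft_l1")
    q=least_squares(lambda p:f([*p,.001],("w",)),[.5,0],loss="soft_l1")
    print(n,r.x.round(4),np.round(r.fun,1).tolist(),"wrist only",q.x.round(4))
u=C["w"]; p=cv2.undistortPoints(np.array([[[359,150.7]]]),u["intrinsics"],u["D"])[0,0]
T=u["world_from_camera"]; d=T[:3,:3]@np.r_[p,1]; print("tray3 tip",(T[:3,3]-d*T[2,3]/d[2]).round(4))
im=cv2.imread("pics/w1.png"); k=dict(fx=5,fy=5,interpolation=cv2.INTER_CUBIC)
a=cv2.resize(im[70:186,225:265],None,**k);b=cv2.resize(im[70:186,328:398],None,**k); c=cv2.resize(im[115:231,60:100],None,**k)
t=cv2.resize(cv2.imread("pics/top0.png")[170:228,365:405],None,fx=10,fy=10,interpolation=cv2.INTER_CUBIC)[:,:240]
e=cv2.resize(cv2.imread("pics/top0.png")[185:219,366:402],None,fx=7,fy=7,interpolation=cv2.INTER_CUBIC)
o=np.zeros((600,800,3),np.uint8); o[:580,:200]=a; o[:580,200:550]=b; o[:238,550:800]=e[:,:250]
cv2.imwrite("pics/c.png",o)
E
```

```text
Traceback (most recent call last):
cv2.error: OpenCV(4.12.0) /io/opencv/modules/calib3d/src/calibration_base.cpp:151: error: (-210:Unsupported format or combination of formats) The matrices must have 32f or 64f data type in function 'Rodrigues'
```

```bash
cat > fit.py <<'E'
from h import *
C["w"]=dict(np.load("w1.npz"))
bx={"objective_long":([307,193,323,219],[314,190,332,207],[143,167,180,194],[313.1,215.5],[320.4,204.4],[168.4,176.8]),
"objective_short":([282,250,301,272],[252,141,272,164],[48,110,83,140],[294.6,265.5],[263.1,152.8],[74.1,121.8]),
"filter_cube":([286,169,306,190],[374,189,394,215],[231,141,260,182],[295.4,184.4],[378.1,201.6],[249.3,155.9]),
"camera_adapter":([333,225,356,251],[256,203,279,223],[83,185,124,220],[345,240.4],[267.1,213.5],[110.6,200.5]),
"eyepiece":([318,151,337,173],[378,244,403,267],[253,217,283,250],[327.8,172.9],[388.1,253.2],[274.7,225.7])}
for n,v in bx.items():
    yaw=-.3 if n=="filter_cube" else 0.
    m=M[n]@cv2.Rodrigues(np.array([0,0,yaw]))[0].T
    def f(p,cs=("scene","top","w")):
        e=[]
        for c,b,t in zip(("scene","top","w"),v[:3],v[3:]):
            if c in cs: q=proj(c,m+p); e+=list(np.r_[q.min(0),q.max(0)]-b)+list(proj(c,p)[0]-t)
        return e
    r=least_squares(f,[.5,0,0],loss="soft_l1")
    q=least_squares(lambda p:f([*p,.001],("w",)),[.5,0],loss="soft_l1")
    print(n,r.x.round(4),np.round(r.fun,1).tolist(),"wrist only",q.x.round(4))
u=C["w"]; p=cv2.undistortPoints(np.array([[[359,150.7]]]),u["intrinsics"],u["D"])[0,0]
T=u["world_from_camera"]; d=T[:3,:3]@np.r_[p,1]; print("tray3 tip",(T[:3,3]-d*T[2,3]/d[2]).round(4))
im=cv2.imread("pics/w1.png"); k=dict(fx=5,fy=5,interpolation=cv2.INTER_CUBIC)
a=cv2.resize(im[70:186,225:265],None,**k);b=cv2.resize(im[70:186,328:398],None,**k)
e=cv2.resize(cv2.imread("pics/top0.png")[185:219,366:402],None,fx=7,fy=7,interpolation=cv2.INTER_CUBIC)
o=np.zeros((600,800,3),np.uint8); o[:580,:200]=a; o[:580,200:550]=b; o[:238,550:800]=e[:,:250]
cv2.imwrite("pics/c.png",o)
E
python3 fit.py
```

```text
objective_long [ 5.66e-01  4.80e-03 -1.00e-04] [-0.3, -0.8, -0.6, 0.3, 1.2, -0.3, -3.0, -0.6, -2.4, 4.1, 0.1, -1.5, 0.2, -1.7, 0.2, 2.2, 1.4, -0.2] wrist only [0.5661 0.005 ]
objective_short [0.6846 0.1107 0.0014] [1.0, -1.4, 0.5, 0.5, -2.0, 1.1, 0.1, -0.7, -0.0, -2.5, 0.4, 1.0, -2.6, 0.6, 1.0, -1.8, 0.4, 1.5] wrist only [0.6853 0.1108]
filter_cube [ 0.5512 -0.1172 -0.0045] [-2.0, -1.3, -1.8, 1.6, -1.0, 1.4, -4.0, -2.4, 0.0, -0.0, 2.2, 1.5, -2.0, 4.7, 2.3, -0.4, 0.2, 4.8] wrist only [ 0.5572 -0.1205]
camera_adapter [ 0.5585  0.1127 -0.0011] [-0.6, 0.2, -2.5, 1.0, -2.2, 3.5, -0.2, -2.9, 0.6, 1.1, 1.3, -0.5, -0.6, 2.4, 0.6, 1.8, -0.2, 1.3] wrist only [0.5612 0.1097]
eyepiece [ 0.4455 -0.1164 -0.0046] [2.5, -0.1, 0.5, 3.4, 0.6, 0.0, 0.7, -2.7, 0.9, -1.8, -0.2, 1.3, -0.2, -0.9, 2.6, 3.0, -1.7, -0.4] wrist only [ 0.447  -0.1182]
tray3 tip [ 0.5174 -0.275   0.    ]
```

View pics/c.png

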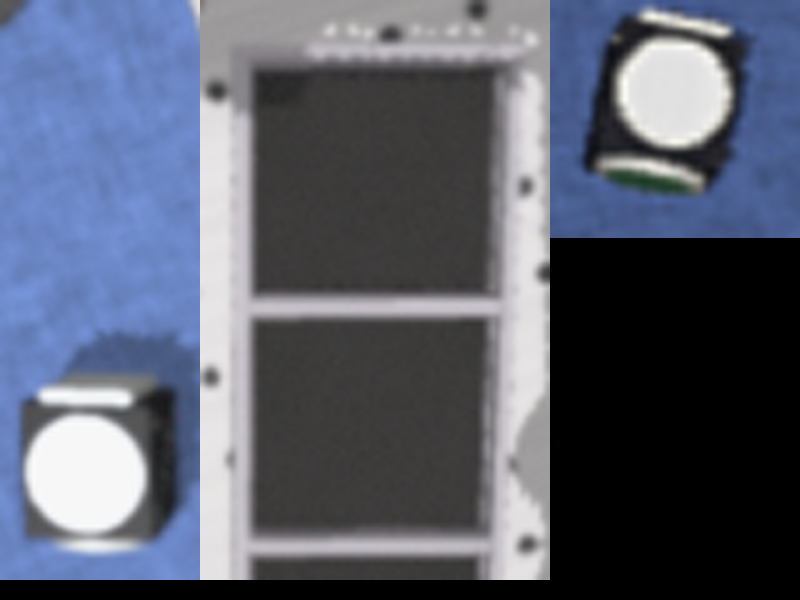

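```bash
python3 - <<'E'
from h import *
C["w"]=dict(np.load("w1.npz"))
s=np.array([(60,35),(256,13),(272,58),(72,85)])/2.8+[220,130]; t=np.array([(679,106),(754,117),(736,326),(655,314)])/2.1+[125,110]
K=np.array([[34,37,15],[34,-37,15],[-34,37,15],[-34,-37,15]])/1e3; w=np.array([(336.4,131.2),(388.5,131.2),(336.6,179),(387,179)])
for free in (0,1):
  def f(p):
    W=K@cv2.Rodrigues(np.array([0,0,p[2]]))[0].T+[p[0],p[1],p[3] if free else 0]; return (proj("w",W)-w).ravel()
  r=least_squares(f,[.5,-.27,-.3]+[0]*free); print("tray3",r.x.round(4),r.fun.round(1))
f=lambda p:np.r_[proj("w",p)[0]-[242,164.6],proj("top",p)[0]-[383.9,197.9]]
r=least_squares(f,[.55,-.11,.04]); print("cube top",r.x.round(4),r.fun.round(1))
E
```

```text
tray3 [ 0.512  -0.2765 -0.2971] [-0.4  0.1  0.7 -0.2 -0.7  0.2  0.3 -0.1]
tray3 [ 0.5109 -0.2769 -0.2971 -0.0061] [-0.1  0.4  0.4  0.1 -0.4 -0.1  0.  -0.4]
cube top [ 0.5532 -0.1174  0.0415] [ 0.2  0.2 -0.3 -0.3]
```

```bash
python3 -c "
from h import *
go([.566,.004,.14],-.297); go([.566,.004,.035],-.297)"
```

```text
t 4.65 tcp [ 0.5285 -0.2221  0.3607] F [-0.8  0.2 -0.3] gap 0.993 grip 0.0 
  row: [0.0, -0.0, -0.012, -0.106, -0.757, 0.736]
t 4.65 tcp [ 0.5285 -0.2221  0.3607] F [-0.8  0.2 -0.3] gap 0.993 grip 0.0 
  row: [0.0, -0.0, -0.012, -0.106, -0.757, 1.086]
```

```bash
python3 -m inch '[[[0,0,-0.01,-0.31,-0.757,0.6,0],[0,0,-0.01,-0.31,-0.757,0.6,0],[0,0,-0.01,-0.31,-0.757,0.6,0],[0,0,-0.01,-0.31,-0.757,0.6,0],[0,0,-0.01,-0.31,-0.757,0.6,0],[0,0,-0.01,-0.31,-0.757,0.6,0],[0,0,-0.01,-0.31,-0.757,0.6,0]]]'
cat >> h.py <<'E'
def meas(tag,n,yaw=0.,z=.001,x0=(.5,0)):
    C[tag]=r=wrist(tag); b=robot.spot_in("wrist",n); t=robot.tip_of("wrist",n)
    m=M[n]@cv2.Rodrigues(np.array([0,0,float(yaw)]))[0].T; b=b[0]["box"]; t=t[0]["position"]
    def f(p): q=proj(tag,m+[*p,z]); return np.r_[np.r_[q.min(0),q.max(0)]-b,proj(tag,[*p,z])[0]-t]
    s=least_squares(f,x0,loss="soft_l1"); print(n,"box",np.round(b),"tip",np.round(t),"->",s.x.round(4),s.fun.round(1))
E
python3 -c "
from h import *
meas('w2','objective_long',x0=(.566,.004)); meas('w2','camera_adapter',x0=(.56,.11)); meas('w2','objective_short',x0=(.684,.11))
go([.566,.004,.14],-.297)"
```

```text
clock: 5.52
tcp_pos: [0.5079, 0.0219, 0.181]
orientation: [[0.956, -0.294, 0.0], [-0.294, -0.956, -0.0], [0.0, 0.0, -1.0]]
contact_force: [0.5, -0.5, 0.0]
finger_gap: 0.999
grasp_force: 0.0
objective_long box [303.  97. 350. 139.] tip [326. 117.] -> [0.5655 0.002 ] [ 0.8 -1.6 -0.4  3.  -0.4 -0.1]
camera_adapter box [176. 137. 237. 190.] tip [212. 161.] -> [0.5589 0.115 ] [-0.2 -0.3 -0.1  0.5  0.3 -0.2]
objective_short box [126.   0. 184.  47.] tip [164.  27.] -> [0.6823 0.1126] [-1.1 -5.6  0.   1.1  1.2  0.4]
t 5.97 tcp [0.5077 0.022  0.1809] F [0.1 0.7 0.7] gap 1.003 grip 0.0 
  row: [-0.0, -0.001, -0.003, 0.203, 0.0, 0.137]
```

View pics/w2.png

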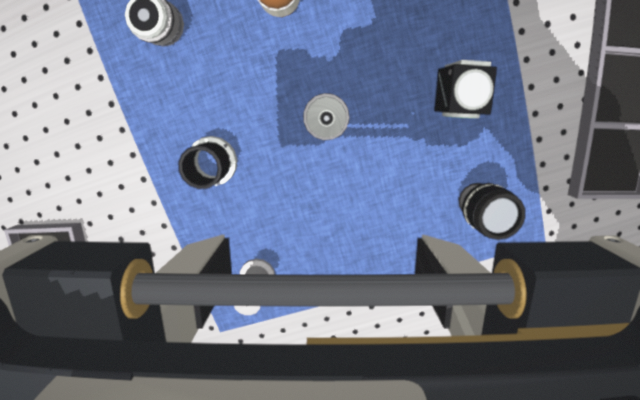

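```bash
python3 -m inch '[[[0,0,0,0.2,0,0.1,0],[0,0,0,0.2,0,0.1,0],[0,0,0,0.2,0,0.25,0],[0,0,0,0.2,0,0.4,0],[0,0,0,0.2,0,0.487,0],[0,0,0,0.2,0,0.487,0],[0,0,0,0.2,0,0.487,0],[0,0,0,0.2,0,0.487,1],[0,0,0,0.2,0,0.487,1],[0,0,0,0.2,0,0.487,1],[0,0,0,0.2,0,0.487,1],[0,0,0,0.2,0,0.487,1]]]' 25
python3 -c "
from h import *
go([.576,-.297,.15],-.297)"
```

```text
clock: 7.48
tcp_pos: [0.5649, 0.0048, 0.0346]
orientation: [[0.956, -0.294, 0.0], [-0.294, -0.956, -0.0], [0.0, 0.0, -1.0]]
contact_force: [1.0, -0.7, 0.4]
finger_gap: 0.505
grasp_force: 0.0
t 7.47 tcp [0.5649 0.0048 0.0346] F [ 1.  -0.7  0.4] gap 0.505 grip 0.0 
  row: [0.0, -0.0, -0.002, 0.331, 0.951, -0.384]
```

```bash
python3 -m inch '[[[0,0,0,0,0,0,1],[0,0,0,0,0,0,1],[0,0,0,0,0,0,1],[0,0,0,0,0,0,1],[0,0,0,0,0,-0.1,1],[0,0,0,0,0,-0.2,1],[0,0,0,0,0,-0.3,1],[0,0,0,0,0,-0.384,1],[0,0,0,0,0,-0.384,1]]]' 25
python3 -c "
from h import *
go([.576,-.297,.15],-.297)"
```

```text
clock: 8.6
tcp_pos: [0.566, 0.0056, 0.1511]
orientation: [[0.956, -0.293, 0.003], [-0.293, -0.956, 0.001], [0.003, -0.002, -1.0]]
contact_force: [-1.1, 0.5, -4.5]
finger_gap: 0.373
grasp_force: 25.0
t 8.6 tcp [0.566  0.0056 0.1511] F [-1.1  0.5 -4.5] gap 0.373 grip 25.0 
  row: [-0.003, -0.006, -0.001, 0.327, 0.954, 0.003]
```

```bash
python3 -m inch '[[[0,0,0,0.07,0.19,0,1],[0,0,0,0.13,0.38,0,1],[0,0,0,0.2,0.57,0,1],[0,0,0,0.265,0.76,0,1],[0,0,0,0.327,0.9,0,1],[0,0,0,0.327,0.954,0,1],[0,0,0,0.327,0.954,0,1],[0,0,0,0.327,0.954,0,1]]]'
python3 -c "
from h import *
wrist('w3');go([.576,-.297,.038],-.297)"
```

```text
clock: 9.6
tcp_pos: [0.5749, -0.2949, 0.1491]
orientation: [[0.957, -0.291, -0.001], [-0.291, -0.957, 0.002], [-0.001, -0.002, -1.0]]
contact_force: [0.4, 0.3, -3.9]
finger_gap: 0.372
grasp_force: 25.0
t 9.65 tcp [ 0.5751 -0.2949  0.1494] F [ 0.1  0.7 -3.7] gap 0.374 grip 25.0 
  row: [-0.003, 0.001, 0.004, 0.005, 0.006, 0.371]
```

View pics/w3.png

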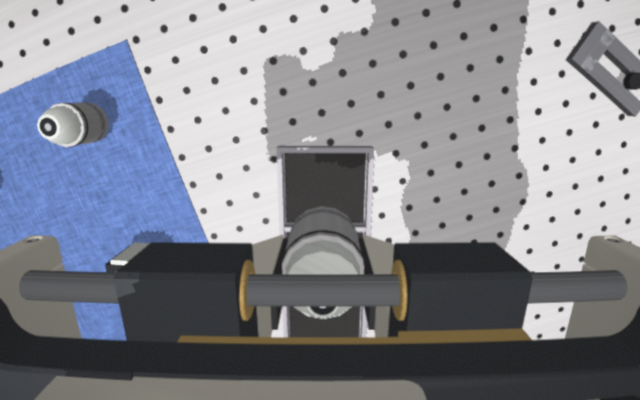

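The objective is held upright, and the far bay (rows 150-228, columns 282-370) is visible ahead of it. I'll check the tray prediction against this view.

```bash
python3 -c "
from h import *
C['w']=dict(np.load('w3.npz'))
R=cv2.Rodrigues(np.array([0,0,-.297]))[0]
K=np.array([[104,39,15],[104,-39,15],[34,37,15],[34,-37,15]])/1e3
print(proj('w',K@R.T+[.511,-.277,0]).round(1))"
python3 -m inch '[[[0,0,0,0.005,0.006,0.08,1],[0,0,0,0.005,0.006,0.17,1],[0,0,0,0.005,0.006,0.25,1],[0,0,0,0.005,0.006,0.32,1],[0,0,0,0.005,0.006,0.345,1],[0,0,0,0.005,0.006,0.345,1]]]'
python3 -c "
from h import *
go([.576,-.297,.038],-.297)"
```

```text
[[277.2 148.5]
 [374.9 148.7]
 [282.4 230.8]
 [369.2 231. ]]
clock: 10.4
tcp_pos: [0.5758, -0.2987, 0.0464]
orientation: [[0.956, -0.292, -0.0], [-0.292, -0.956, 0.001], [-0.0, -0.0, -1.0]]
contact_force: [-0.9, 0.3, -3.8]
finger_gap: 0.375
grasp_force: 25.0
t 10.4 tcp [ 0.5758 -0.2987  0.0464] F [-0.9  0.3 -3.8] gap 0.375 grip 25.0 
  row: [-0.001, 0.001, 0.0, -0.001, -0.006, 0.028]
```

```bash
python3 -m inch '[[[0,0,0,0,0,0.012,1],[0,0,0,0,0,0.02,1],[0,0,0,0,0,0.024,1],[0,0,0,0,0,0.024,1],[0,0,0,0,0,0.024,1]]]'; python3 -c "
from h import *
for i in range(3): robot.snapshot('top'); go([.576,-.297,.038],-.297)"
```

```text
clock: 11.02
tcp_pos: [0.5755, -0.2999, 0.0392]
orientation: [[0.956, -0.294, 0.0], [-0.294, -0.956, -0.0], [0.0, 0.0, -1.0]]
contact_force: [0.3, 0.1, -3.4]
finger_gap: 0.372
grasp_force: 25.0
t 11.07 tcp [ 0.5756 -0.2998  0.0393] F [-1.   0.1 -4.1] gap 0.371 grip 25.0 
  row: [0.0, -0.0, -0.002, -0.002, -0.009, 0.004]
t 11.12 tcp [ 0.5755 -0.2999  0.0392] F [-0.1  0.3 -4.1] gap 0.374 grip 25.0 
  row: [0.0, -0.0, -0.002, -0.001, -0.01, 0.004]
t 11.18 tcp [ 0.5756 -0.2998  0.0392] F [ 1.2  0.1 -3. ] gap 0.375 grip 25.0 
  row: [0.0, -0.0, -0.002, -0.001, -0.009, 0.004]
```

```bash
python3 -m inch '[[[0,0,0,0,-0.008,0.003,1],[0,0,0,0,-0.008,0.005,1],[0,0,0,0,-0.008,0.005,1],[0,0,0,0,-0.008,0.005,1]]]'
```

```text
clock: 11.68
tcp_pos: [0.5763, -0.2982, 0.0386]
orientation: [[0.956, -0.294, 0.001], [-0.294, -0.956, -0.001], [0.001, 0.001, -1.0]]
contact_force: [-3.4, -1.5, 5.8]
finger_gap: 0.373
grasp_force: 25.0
```

```bash
python3 -m inch '[[[0,0,0,0,0,0,0.5],[0,0,0,0,0,0,0.5],[0,0,0,0,0,0,0.4],[0,0,0,0,0,0,0.4],[0,0,0,0,0,-0.1,0.3],[0,0,0,0,0,-0.25,0.1],[0,0,0,0,0,-0.4,0],[0,0,0,0,0,-0.45,0],[0,0,0,0,0,-0.45,0]]]'
python3 -c "
from h import *
wrist('w4')
go([.553,-.117,.12],-.297);go([.553,-.117,.032],-.297)"
```

```text
clock: 12.8
tcp_pos: [0.5766, -0.2976, 0.1733]
orientation: [[0.956, -0.294, 0.002], [-0.294, -0.956, -0.001], [0.002, 0.0, -1.0]]
contact_force: [-0.5, -1.0, -1.1]
finger_gap: 0.993
grasp_force: 0.0
t 12.85 tcp [ 0.5759 -0.2974  0.1719] F [-0.1  0.2  0.1] gap 0.999 grip 0.0 
  row: [0.0, 0.001, -0.002, -0.249, -0.552, 0.173]
t 12.85 tcp [ 0.5759 -0.2974  0.1719] F [-0.1  0.2  0.1] gap 0.999 grip 0.0 
  row: [0.0, 0.001, -0.002, -0.249, -0.552, 0.467]
```

View pics/w4.png

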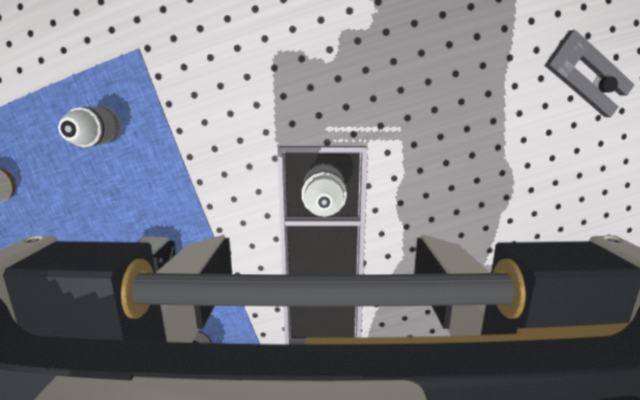

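The long objective stands upright in the far bay (324,190). Next is the cube.

```bash
python3 -m inch '[[[0,0,0,-0.08,-0.18,0.05,0],[0,0,0,-0.16,-0.36,0.1,0],[0,0,0,-0.249,-0.54,0.15,0],[0,0,0,-0.249,-0.552,0.17,0],[0,0,0,-0.249,-0.552,0.27,0],[0,0,0,-0.249,-0.552,0.38,0],[0,0,0,-0.249,-0.552,0.45,0],[0,0,0,-0.249,-0.552,0.467,0],[0,0,0,-0.249,-0.552,0.467,0],[0,0,0,-0.249,-0.552,0.467,0.5],[0,0,0,-0.249,-0.552,0.467,0.5],[0,0,0,-0.249,-0.552,0.467,0.5]]]' 20
python3 -c "
from h import *
wrist('w5')
go([.553,-.117,.032],-.297)"
```

```text
clock: 14.35
tcp_pos: [0.5538, -0.1173, 0.0331]
orientation: [[0.956, -0.294, 0.001], [-0.294, -0.956, -0.0], [0.001, -0.0, -1.0]]
contact_force: [0.2, -0.8, -0.6]
finger_gap: 0.726
grasp_force: 0.0
t 14.4 tcp [ 0.5537 -0.1173  0.033 ] F [-0.1 -0.1  0.8] gap 0.684 grip 0.0 
  row: [-0.0, -0.001, -0.002, -0.002, -0.0, 0.003]
```

```bash
python3 -m inch '[[[0,0,0,0,0,0,1],[0,0,0,0,0,0,1],[0,0,0,0,0,0,1],[0,0,0,0,0,0,1],[0,0,0,0,0,0,1],[0,0,0,0,0,0,1],[0,0,0,0,0,0,1],[0,0,0,0,0,-0.1,1],[0,0,0,0,0,-0.2,1],[0,0,0,0,0,-0.3,1],[0,0,0,0,0,-0.3,1]]]' 20
python3 -c "
from h import *
go([.511,-.277,.12],-.297); go([.511,-.277,.036],-.297)"
```

```text
clock: 15.78
tcp_pos: [0.5549, -0.1174, 0.1245]
orientation: [[0.956, -0.294, 0.004], [-0.294, -0.956, -0.001], [0.004, -0.001, -1.0]]
contact_force: [0.3, -0.2, -0.9]
finger_gap: 0.393
grasp_force: 19.8
t 15.78 tcp [ 0.5549 -0.1174  0.1245] F [ 0.3 -0.2 -0.9] gap 0.393 grip 19.8 
  row: [-0.001, -0.008, -0.002, 0.016, 0.551, 0.015]
t 15.78 tcp [ 0.5549 -0.1174  0.1245] F [ 0.3 -0.2 -0.9] gap 0.393 grip 19.8 
  row: [-0.001, -0.008, -0.002, 0.015, 0.552, 0.295]
```

```bash
python3 -m inch '[[[0,0,0,0.004,0.15,0,1],[0,0,0,0.01,0.3,0,1],[0,0,0,0.015,0.45,0,1],[0,0,0,0.015,0.552,0,1],[0,0,0,0.015,0.552,0,1],[0,0,0,0.015,0.552,0.08,1],[0,0,0,0.015,0.552,0.16,1],[0,0,0,0.015,0.552,0.23,1],[0,0,0,0.015,0.552,0.27,1],[0,0,0,0.015,0.552,0.275,1],[0,0,0,0.015,0.552,0.275,1]]]'
python3 -c "
from h import *
go([.511,-.277,.037],-.297)"
```

```text
clock: 17.15
tcp_pos: [0.5095, -0.2767, 0.0404]
orientation: [[0.956, -0.293, 0.001], [-0.293, -0.956, -0.0], [0.001, -0.0, -1.0]]
contact_force: [1.0, -0.8, -0.7]
finger_gap: 0.389
grasp_force: 19.8
t 17.15 tcp [ 0.5095 -0.2767  0.0404] F [ 1.  -0.8 -0.7] gap 0.389 grip 19.8 
  row: [-0.0, -0.001, -0.002, 0.005, -0.001, 0.011]
```

```bash
python3 -m inch '[[[0,0,0,0.004,0,0.006,1],[0,0,0,0.004,0,0.01,1],[0,0,0,0.004,0,0.012,1],[0,0,0,0.004,0,0.012,1]]]'
```

```text
clock: 17.65
tcp_pos: [0.5103, -0.2773, 0.0366]
orientation: [[0.956, -0.294, 0.0], [-0.294, -0.956, -0.0], [0.0, 0.0, -1.0]]
contact_force: [0.6, -0.4, -0.6]
finger_gap: 0.389
grasp_force: 19.8
```

```bash
python3 -m inch '[[[0,0,0,0,0,0.003,1],[0,0,0,0,0,0.003,1],[0,0,0,0,0,0.004,1],[0,0,0,0,0,0.004,1]]]'
```

```text
clock: 18.15
tcp_pos: [0.5104, -0.2773, 0.0365]
orientation: [[0.956, -0.294, 0.0], [-0.294, -0.956, -0.0], [0.001, 0.0, -1.0]]
contact_force: [-3.0, 2.0, 12.9]
finger_gap: 0.392
grasp_force: 19.8
```

```bash
python3 -m inch '[[[0,0,0,0,0,0,0.5],[0,0,0,0,0,0,0.5],[0,0,0,0,0,0,0.4],[0,0,0,0,0,0,0.4],[0,0,0,0,0,-0.1,0.3],[0,0,0,0,0,-0.25,0.1],[0,0,0,0,0,-0.4,0],[0,0,0,0,0,-0.45,0],[0,0,0,0,0,-0.45,0]]]'
python3 -c "
from h import *
wrist('w6')
go([.503,.132,.17],-.297)"
```

```text
clock: 19.27
tcp_pos: [0.5106, -0.2774, 0.1709]
orientation: [[0.956, -0.294, 0.002], [-0.294, -0.956, -0.001], [0.002, 0.0, -1.0]]
contact_force: [-0.3, 0.2, -0.6]
finger_gap: 0.996
grasp_force: 0.0
t 19.32 tcp [ 0.5099 -0.2772  0.1696] F [ 0.3 -0.8 -0.3] gap 0.994 grip 0.0 
  row: [0.0, 0.001, -0.002, -0.423, -1.297, -0.001]
```

View pics/w6.png

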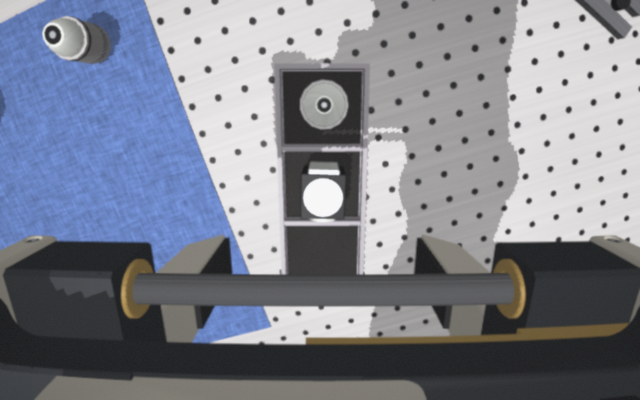

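Both parts sit square in their bays: the long objective at (323,104) and the cube at (323,193). Next is the adapter.

```bash
python3 -m inch '[[[0,0,0,-0.06,-0.19,0,0],[0,0,0,-0.13,-0.38,0,0],[0,0,0,-0.2,-0.57,0,0],[0,0,0,-0.26,-0.76,0,0],[0,0,0,-0.32,-0.95,0,0],[0,0,0,-0.32,-1,0,0]]]'
python3 -m inch '[[[0,0,0,-0.1,-0.3,0,0],[0,0,0,-0.1,-0.3,0,0],[0,0,0,-0.1,-0.3,0,0],[0,0,0,-0.1,-0.3,0,0],[0,0,0,-0.1,-0.3,0,0]]]'
python3 -c "
from h import *
meas('w7','camera_adapter',x0=(.559,.115)); meas('w7','objective_short',x0=(.684,.11)); meas('w7','tray_two') if 0 else None
print(robot.spot_in('wrist','tray_two'),robot.tip_of('wrist','tray_two'))
go([.559,.115,.12],-.297);go([.559,.115,.032],-.297)"
```

```text
clock: 20.08
tcp_pos: [0.5051, 0.0423, 0.1687]
orientation: [[0.958, -0.288, -0.003], [-0.288, -0.958, 0.001], [-0.003, -0.0, -1.0]]
contact_force: [0.4, -0.4, 1.1]
finger_gap: 0.996
grasp_force: 0.0
clock: 20.7
tcp_pos: [0.5044, 0.1307, 0.1697]
orientation: [[0.955, -0.296, -0.001], [-0.296, -0.955, -0.001], [-0.001, 0.001, -1.0]]
contact_force: [0.6, -0.6, 0.5]
finger_gap: 1.004
grasp_force: 0.0
camera_adapter box [293.  96. 350. 150.] tip [321. 121.] -> [0.5589 0.1162] [ 1.  -0.8 -1.9 -0.2  0.2  1.9]Traceback (most recent call last):
  File "<string>", line 3, in <module>
    meas('w7','camera_adapter',x0=(.559,.115)); meas('w7','objective_short',x0=(.684,.11)); meas('w7','tray_two') if 0 else None
                                                ~~~~^^^^^^^^^^^^^^^^^^^^^^^^^^^^^^^^^^^^^^
  File "h.py", line 28, in meas
    m=M[n]@cv2.Rodrigues(np.array([0,0,float(yaw)]))[0].T; b=b[0]["box"]; t=t[0]["position"]
                                                             ~^^^
IndexError: list index out of range
```

View pics/w7.png

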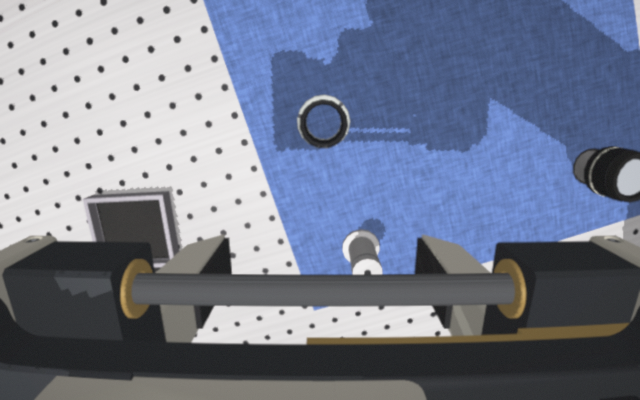

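Adapter ring at (323,122), fitted to (0.559, 0.1155).

```bash
python3 -c "
from h import *
go([.559,.1155,.033],-.297)"
```

```text
t 21.0 tcp [0.5045 0.1322 0.1703] F [-0.2 -0.7 -0.2] gap 1.0 grip 0.0 
  row: [0.0, -0.0, -0.003, 0.19, -0.0, 0.458]
```

```bash
python3 -m inch '[[[0,0,0,0.1,0,0.05,0],[0,0,0,0.19,0,0.1,0],[0,0,0,0.19,0,0.2,0],[0,0,0,0.19,0,0.3,0],[0,0,0,0.19,0,0.4,0],[0,0,0,0.19,0,0.45,0],[0,0,0,0.19,0,0.458,0.3],[0,0,0,0.19,0,0.458,0.5],[0,0,0,0.19,0,0.458,1],[0,0,0,0.19,0,0.458,1],[0,0,0,0.19,0,0.458,1],[0,0,0,0.19,0,0.458,1]]]' 20
python3 -m inch '[[[0,0,0,0,0,0,1],[0,0,0,0,0,0,1],[0,0,0,0,0,0,1],[0,0,0,0,0,0,1]]]' 20
python3 -c "
from h import *
go([.446,-.257,.15],-.297)"
```

```text
clock: 22.5
tcp_pos: [0.5589, 0.1157, 0.0329]
orientation: [[0.956, -0.294, 0.0], [-0.294, -0.956, -0.0], [0.0, 0.0, -1.0]]
contact_force: [-0.1, -0.2, 1.3]
finger_gap: 0.394
grasp_force: 0.6
clock: 23.0
tcp_pos: [0.5589, 0.1157, 0.0329]
orientation: [[0.956, -0.294, 0.0], [-0.294, -0.956, -0.0], [0.0, 0.0, -1.0]]
contact_force: [-2.3, -2.8, 4.7]
finger_gap: 0.392
grasp_force: 20.0
t 23.0 tcp [0.5589 0.1157 0.0329] F [-2.3 -2.8  4.7] gap 0.392 grip 20.0 
  row: [0.0, -0.0, -0.002, 0.005, 1.298, -0.39]
```

```bash
python3 -m inch '[[[0,0,0,0,0,-0.1,1],[0,0,0,0,0,-0.2,1],[0,0,0,0,0,-0.3,1],[0,0,0,0,0.05,-0.36,1],[0,0,0,0,0.2,-0.39,1],[0,0,0,0,0.38,-0.39,1],[0,0,0,0,0.56,-0.39,1],[0,0,0,0,0.74,-0.39,1],[0,0,0,0,0.92,-0.39,1],[0,0,0,0,1,-0.39,1],[0,0,0,0,1,-0.39,1]]]'
python3 -c "
from h import *
go([.446,-.257,.15],-.297);go([.446,-.257,.037],-.297)"
```

```text
clock: 24.38
tcp_pos: [0.4687, -0.1739, 0.1492]
orientation: [[0.954, -0.299, -0.002], [-0.299, -0.954, -0.001], [-0.001, 0.001, -1.0]]
contact_force: [-0.5, 0.1, -1.2]
finger_gap: 0.393
grasp_force: 20.0
t 24.38 tcp [ 0.4687 -0.1739  0.1492] F [-0.5  0.1 -1.2] gap 0.393 grip 20.0 
  row: [0.002, 0.003, -0.012, 0.01, 0.287, -0.002]
t 24.38 tcp [ 0.4687 -0.1739  0.1492] F [-0.5  0.1 -1.2] gap 0.393 grip 20.0 
  row: [0.002, 0.003, -0.012, 0.011, 0.287, 0.374]
```

```bash
python3 -m inch '[[[0,0,-0.005,0.004,0.15,0,1],[0,0,-0.005,0.007,0.29,0,1],[0,0,-0.005,0.007,0.297,0,1],[0,0,-0.005,0.007,0.297,0,1],[0,0,-0.005,0.007,0.297,0.1,1],[0,0,-0.005,0.007,0.297,0.2,1],[0,0,-0.005,0.007,0.297,0.3,1],[0,0,-0.005,0.007,0.297,0.35,1],[0,0,-0.005,0.007,0.297,0.355,1],[0,0,-0.005,0.007,0.297,0.355,1],[0,0,-0.005,0.007,0.297,0.355,1]]]'
python3 -c "
from h import *
go([.446,-.257,.037],-.297)"
```

```text
clock: 25.75
tcp_pos: [0.4473, -0.257, 0.0443]
orientation: [[0.957, -0.291, 0.002], [-0.291, -0.957, -0.001], [0.002, 0.0, -1.0]]
contact_force: [-0.2, -0.3, -0.3]
finger_gap: 0.39
grasp_force: 20.0
t 25.75 tcp [ 0.4473 -0.257   0.0443] F [-0.2 -0.3 -0.3] gap 0.39 grip 20.0 
  row: [0.001, -0.003, 0.003, -0.004, 0.001, 0.024]
```

```bash
python3 -m inch '[[[0,0,0.003,-0.003,0,0.01,1],[0,0,0.003,-0.003,0,0.016,1],[0,0,0.003,-0.003,0,0.02,1],[0,0,0.003,-0.003,0,0.023,1],[0,0,0.003,-0.003,0,0.023,1]]]'; python3 -m inch '[[[0,0,0,0,0,0.002,1],[0,0,0,0,0,0.003,1],[0,0,0,0,0,0.003,1]]]'
```

```text
clock: 26.38
tcp_pos: [0.4457, -0.2565, 0.0369]
orientation: [[0.956, -0.293, -0.0], [-0.293, -0.956, -0.0], [0.0, 0.0, -1.0]]
contact_force: [-3.4, 1.6, 7.2]
finger_gap: 0.392
grasp_force: 20.0
clock: 26.75
tcp_pos: [0.4457, -0.2565, 0.0368]
orientation: [[0.956, -0.293, 0.0], [-0.293, -0.956, -0.0], [0.0, 0.0, -1.0]]
contact_force: [-5.6, 3.2, 20.9]
finger_gap: 0.397
grasp_force: 20.0
```

```bash
python3 -m inch '[[[0,0,0,0,0,-0.003,1],[0,0,0,0,0,-0.003,0.5],[0,0,0,0,0,-0.003,0.5],[0,0,0,0,0,-0.003,0.4],[0,0,0,0,0,-0.003,0.4],[0,0,0,0,0,-0.1,0.3],[0,0,0,0,0,-0.25,0.1],[0,0,0,0,0,-0.4,0],[0,0,0,0,0,-0.45,0],[0,0,0,0,0,-0.45,0]]]'
python3 -c "
from h import *
wrist('w8')
go([.627,.128,.17],-.297)"
```

```text
clock: 28.0
tcp_pos: [0.446, -0.2567, 0.171]
orientation: [[0.956, -0.293, 0.001], [-0.293, -0.956, -0.001], [0.002, 0.0, -1.0]]
contact_force: [-0.1, 0.6, -0.2]
finger_gap: 1.0
grasp_force: 0.0
t 28.05 tcp [ 0.4453 -0.2564  0.1699] F [-1.2  0.  -0.8] gap 1.0 grip 0.0 
  row: [0.0, 0.001, -0.0, 0.204, -1.402, -0.001]
```

View pics/w8.png

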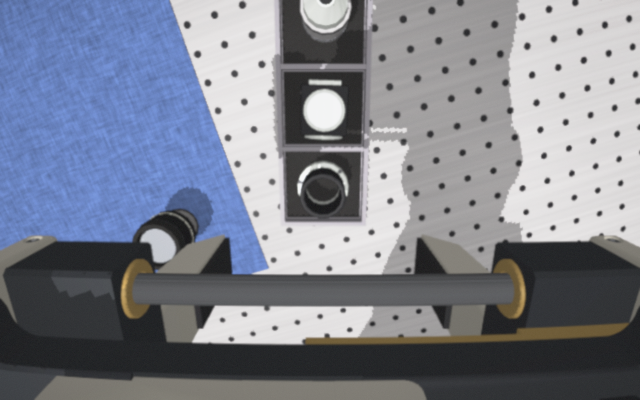

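All three camera-kit parts stand upright in their own bays (columns ~323, rows 10, 110 and 188). Next is the short objective.

```bash
python3 -m inch '[[[0,0,0,0.03,-0.19,0,0],[0,0,0,0.06,-0.38,0,0],[0,0,0,0.09,-0.57,0,0],[0,0,0,0.12,-0.76,0,0],[0,0,0,0.145,-0.95,0,0],[0,0,0,0.145,-1,0,0]]]'
python3 -m inch '[[[0,0,0,0.03,-0.2,0,0],[0,0,0,0.06,-0.4,0,0],[0,0,0,0.06,-0.4,0,0],[0,0,0,0.06,-0.4,0,0],[0,0,0,0.06,-0.4,0,0]]]'
python3 -c "
from h import *
C['w9']=wrist('w9')
for n in ('objective_short','eyepiece','tray_two'): print(n,robot.spot_in('wrist',n)[:2],robot.tip_of('wrist',n)[:2])
go([.684,.111,.029],-.297)"
```

```text
clock: 28.8
tcp_pos: [0.5751, 0.0226, 0.1684]
orientation: [[0.958, -0.287, -0.003], [-0.287, -0.958, 0.002], [-0.003, -0.001, -1.0]]
contact_force: [-0.7, 0.2, -0.3]
finger_gap: 1.002
grasp_force: 0.0
clock: 29.42
tcp_pos: [0.627, 0.1248, 0.1697]
orientation: [[0.955, -0.295, -0.001], [-0.295, -0.955, -0.002], [-0.001, 0.002, -1.0]]
contact_force: [-0.7, -0.5, -0.3]
finger_gap: 1.002
grasp_force: 0.0
objective_short [{'box': [294.1, 92.4, 340.4, 148.4], 'score': 0.58}] [{'position': [319.2, 118.9], 'score': 0.68}, {'position': [384.4, 349.7], 'score': 0.5}]
eyepiece [] []
tray_two [{'box': [191.9, 311.3, 216.8, 343.2], 'score': 0.7}] []
t 29.77 tcp [0.6275 0.1268 0.1707] F [-0.3  0.9  0.2] gap 0.999 grip 0.0 
  row: [0.0, -0.0, -0.001, 0.195, -0.005, 0.472]
```

View pics/w9.png

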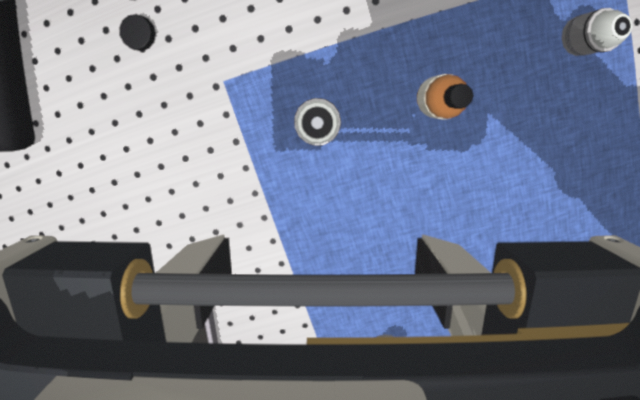

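```bash
python3 - <<'E'
from h import *
C['w']=dict(np.load('w9.npz'))
for z in(.041,):
    r=least_squares(lambda p:proj('w',[*p,z])[0]-[317.5,122],[.68,.11]); print(r.x.round(4))
r=least_squares(lambda p:proj('w',[*p,.001])[0]-[319.2,118.9],[.68,.11]); print(r.x.round(4))
go([.684,.1115,.031],-.297)
E
```

```text
[0.6845 0.1119]
[0.6847 0.1107]
t 29.77 tcp [0.6275 0.1268 0.1707] F [-0.3  0.9  0.2] gap 0.999 grip 0.0 
  row: [0.0, -0.0, -0.001, 0.195, -0.007, 0.466]
```

```bash
python3 -m inch '[[[0,0,0,0.1,-0.006,0.05,0],[0,0,0,0.197,-0.006,0.1,0],[0,0,0,0.197,-0.006,0.2,0],[0,0,0,0.197,-0.006,0.3,0],[0,0,0,0.197,-0.006,0.4,0],[0,0,0,0.197,-0.006,0.45,0],[0,0,0,0.197,-0.006,0.466,0.3],[0,0,0,0.197,-0.006,0.466,0.5],[0,0,0,0.197,-0.006,0.466,1],[0,0,0,0.197,-0.006,0.466,1],[0,0,0,0.197,-0.006,0.466,1],[0,0,0,0.197,-0.006,0.466,1]]]' 20
python3 -m inch '[[[0,0,0,0,0,0,1],[0,0,0,0,0,0,1],[0,0,0,0,0,0,1],[0,0,0,0,0,-0.1,1],[0,0,0,0,0,-0.2,1],[0,0,0,0,0,-0.3,1],[0,0,0,0,0,-0.4,1],[0,0,0,0,0,-0.5,1],[0,0,0,0,0,-0.5,1]]]' 20
python3 -c "
from h import *
go([.42,.33,.2],-.2545)"
```

```text
clock: 31.28
tcp_pos: [0.6846, 0.1116, 0.0309]
orientation: [[0.956, -0.293, 0.0], [-0.293, -0.956, 0.0], [0.0, -0.0, -1.0]]
contact_force: [0.4, -0.3, 0.5]
finger_gap: 0.396
grasp_force: 0.0
clock: 32.4
tcp_pos: [0.6858, 0.112, 0.183]
orientation: [[0.956, -0.293, 0.004], [-0.293, -0.956, 0.001], [0.004, -0.002, -1.0]]
contact_force: [-0.7, 0.5, -3.0]
finger_gap: 0.383
grasp_force: 20.0
t 32.4 tcp [0.6858 0.112  0.183 ] F [-0.7  0.5 -3. ] gap 0.383 grip 20.0 
  row: [-0.004, -0.007, -0.081, -1.06, -0.436, -0.06]
```

```bash
python3 -m inch '[[[0,0,-0.08,-0.19,-0.08,0,1],[0,0,-0.08,-0.38,-0.17,0,1],[0,0,-0.08,-0.57,-0.25,0,1],[0,0,-0.08,-0.76,-0.33,0,1],[0,0,-0.08,-0.95,-0.42,0,1],[0,0,-0.08,-1,-0.44,0,1],[0,0,-0.08,-1,-0.44,0,1],[0,0,-0.08,-1,-0.44,0,1],[0,0,-0.08,-1,-0.44,0,1]]]'
python3 -c "
from h import *
wrist('w10'); print(robot.spot_in('wrist','tray_two')[:1],robot.tip_of('wrist','tray_two')[:1])
C['w']=dict(np.load('w10.npz'))
R=cv2.Rodrigues(np.array([0,0,-.2545]))[0]
K=np.array([[70,39,15],[70,-39,15],[0,37,15],[0,-37,15],[0,0,0]])/1e3
print(proj('w',K@R.T+[.483,.326,0]).round(1))
go([.483,.326,.1],-.2545)"
```

```text
clock: 33.52
tcp_pos: [0.4375, 0.3242, 0.1803]
orientation: [[0.967, -0.255, -0.0], [-0.255, -0.967, -0.001], [0.0, 0.001, -1.0]]
contact_force: [1.0, 1.0, -1.9]
finger_gap: 0.38
grasp_force: 20.0
[{'box': [259.1, 54.0, 350.2, 212.2], 'score': 0.83}] [{'position': [309.0, 134.7], 'score': 0.56}]
[[260.7  53.9]
 [354.   53.3]
 [266.4 137.8]
 [350.4 137.4]
 [309.  136. ]]
t 33.67 tcp [0.437  0.3249 0.1806] F [ 0.1 -0.1 -3.2] gap 0.384 grip 20.0 
  row: [0.0, 0.0, -0.005, 0.147, -0.043, 0.269]
```

View pics/w10.png

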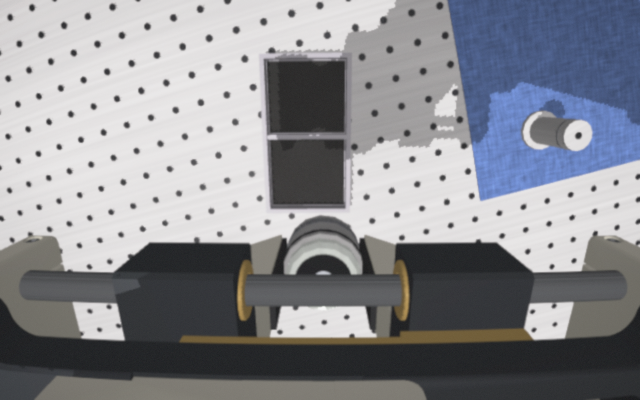

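Tray_two (261-351, 53-208) matches its prediction within about 2 px. The short objective goes in the far bay.

```bash
python3 -c "
from h import *
go([.517,.318,.042],-.2545)"
```

```text
t 33.67 tcp [0.437  0.3249 0.1806] F [ 0.1 -0.1 -3.2] gap 0.384 grip 20.0 
  row: [0.0, 0.0, -0.005, 0.264, -0.046, 0.462]
```

```bash
python3 -m inch '[[[0,0,0,0.1,-0.02,0.05,1],[0,0,0,0.2,-0.04,0.1,1],[0,0,0,0.264,-0.046,0.13,1],[0,0,0,0.264,-0.046,0.2,1],[0,0,0,0.264,-0.046,0.3,1],[0,0,0,0.264,-0.046,0.39,1],[0,0,0,0.264,-0.046,0.44,1],[0,0,0,0.264,-0.046,0.46,1],[0,0,0,0.264,-0.046,0.46,1],[0,0,0,0.264,-0.046,0.46,1]]]'
python3 -c "
from h import *
go([.517,.318,.035],-.2545)"
```

```text
clock: 34.92
tcp_pos: [0.5169, 0.3194, 0.0437]
orientation: [[0.968, -0.252, 0.001], [-0.252, -0.968, 0.001], [0.001, -0.001, -1.0]]
contact_force: [-0.7, 0.8, -1.6]
finger_gap: 0.384
grasp_force: 20.0
t 34.92 tcp [0.5169 0.3194 0.0437] F [-0.7  0.8 -1.6] gap 0.384 grip 20.0 
  row: [-0.002, -0.002, -0.001, 0.001, 0.005, 0.029]
```

```bash
python3 -m inch '[[[0,0,0,0,0.003,0.01,1],[0,0,0,0,0.003,0.018,1],[0,0,0,0,0.003,0.022,1],[0,0,0,0,0.003,0.025,1],[0,0,0,0,0.003,0.025,1]]]'
```

```text
clock: 35.55
tcp_pos: [0.5161, 0.3181, 0.0351]
orientation: [[0.968, -0.252, -0.0], [-0.252, -0.968, -0.0], [-0.0, 0.0, -1.0]]
contact_force: [0.1, -0.3, -3.7]
finger_gap: 0.384
grasp_force: 20.0
```

```bash
python3 -m inch '[[[0,0,0,0,0,0.001,1],[0,0,0,0,0,0.001,1]]]'
```

```text
clock: 35.8
tcp_pos: [0.5162, 0.3181, 0.0349]
orientation: [[0.968, -0.252, 0.0], [-0.252, -0.968, 0.0], [0.0, -0.0, -1.0]]
contact_force: [-0.2, -0.2, -1.2]
finger_gap: 0.381
grasp_force: 20.0
```

```bash
python3 -m inch '[[[0,0,0,0,0,0.002,1],[0,0,0,0,0,0.003,1],[0,0,0,0,0,0.003,1]]]'
```

```text
clock: 36.17
tcp_pos: [0.5162, 0.3181, 0.0347]
orientation: [[0.968, -0.252, 0.0], [-0.252, -0.968, -0.0], [0.0, -0.0, -1.0]]
contact_force: [-1.6, -1.9, 7.6]
finger_gap: 0.383
grasp_force: 20.0
```

Contact. Release, lift and look.

```bash
python3 -m inch '[[[0,0,0,0,0,0,0.5],[0,0,0,0,0,0,0.5],[0,0,0,0,0,0,0.4],[0,0,0,0,0,0,0.4],[0,0,0,0,0,-0.1,0.3],[0,0,0,0,0,-0.25,0.1],[0,0,0,0,0,-0.4,0],[0,0,0,0,0,-0.45,0],[0,0,0,0,0,-0.45,0]]]'
python3 -c "
from h import *
wrist('w11')
go([.39,-.10,.17],-.2545)"
```

```text
clock: 37.3
tcp_pos: [0.5166, 0.3183, 0.1697]
orientation: [[0.968, -0.253, 0.002], [-0.253, -0.968, 0.001], [0.001, -0.001, -1.0]]
contact_force: [0.0, -0.3, -0.3]
finger_gap: 0.997
grasp_force: 0.0
t 37.35 tcp [0.5159 0.3178 0.1683] F [-0.5  0.1 -1.1] gap 1.003 grip 0.0 
  row: [0.001, 0.001, -0.002, -0.054, 1.453, -0.005]
```

View pics/w11.png

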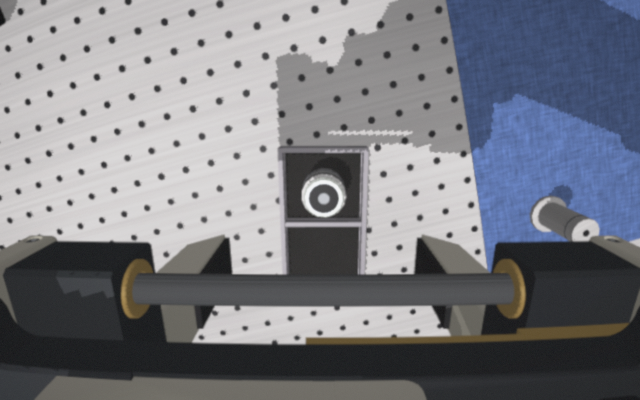

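The short objective stands upright in the far bay (323,195). Next is the eyepiece.

```bash
python3 -m inch '[[[0,0,0,-0.01,0.19,0,0],[0,0,0,-0.02,0.38,0,0],[0,0,0,-0.03,0.57,0,0],[0,0,0,-0.04,0.76,0,0],[0,0,0,-0.04,0.95,0,0],[0,0,0,-0.04,1,0,0]]]'
python3 -m inch '[[[0,0,0,-0.01,0.2,0,0],[0,0,0,-0.014,0.4,0,0],[0,0,0,-0.014,0.453,0,0],[0,0,0,-0.014,0.453,0,0],[0,0,0,-0.014,0.453,0,0],[0,0,0,-0.014,0.453,0,0],[0,0,0,-0.014,0.453,0,0]]]'
python3 -c "
from h import *
meas('w12','eyepiece',x0=(.446,-.117)); go([.446,-.117,.041],-.2545)"
```

```text
clock: 38.1
tcp_pos: [0.4265, 0.027, 0.1674]
orientation: [[0.966, -0.257, -0.004], [-0.257, -0.966, -0.002], [-0.003, 0.003, -1.0]]
contact_force: [-1.0, 0.9, -0.0]
finger_gap: 0.999
grasp_force: 0.0
clock: 38.98
tcp_pos: [0.3907, -0.0988, 0.1689]
orientation: [[0.968, -0.251, -0.0], [-0.251, -0.968, 0.0], [-0.0, -0.0, -1.0]]
contact_force: [-0.2, -0.1, 0.2]
finger_gap: 1.003
grasp_force: 0.0
eyepiece box [295.  89. 353. 148.] tip [328. 121.] -> [ 0.4496 -0.1147] [ 0.1  0.   1.2  1.4 -3.5 -3.5]
t 39.12 tcp [ 0.3906 -0.0993  0.169 ] F [-0.5 -0.3  0.7] gap 1.001 grip 0.0 
  row: [-0.0, -0.0, -0.0, 0.194, 0.011, 0.427]
```

```bash
python3 -m inch '[[[0,0,0,0.1,0.006,0.05,0],[0,0,0,0.199,0.006,0.1,0],[0,0,0,0.199,0.006,0.2,0],[0,0,0,0.199,0.006,0.3,0],[0,0,0,0.199,0.006,0.39,0],[0,0,0,0.199,0.006,0.43,0],[0,0,0,0.199,0.006,0.443,0.3],[0,0,0,0.199,0.006,0.443,0.5],[0,0,0,0.199,0.006,0.443,1],[0,0,0,0.199,0.006,0.443,1],[0,0,0,0.199,0.006,0.443,1],[0,0,0,0.199,0.006,0.443,1]]]' 20
python3 -m inch '[[[0,0,0,0,0,0,1],[0,0,0,0,0,0,1],[0,0,0,0,0,0,1],[0,0,0,0,0,-0.1,1],[0,0,0,0,0,-0.2,1],[0,0,0,0,0,-0.3,1],[0,0,0,0,0,-0.4,1],[0,0,0,0,0,-0.5,1],[0,0,0,0,0,-0.5,1]]]' 20
python3 -c "
from h import *
go([.451,.335,.18],-.2545)"
```

```text
clock: 40.62
tcp_pos: [0.448, -0.1164, 0.0364]
orientation: [[0.968, -0.252, 0.001], [-0.252, -0.968, -0.0], [0.001, -0.0, -1.0]]
contact_force: [-0.6, 0.4, 4.3]
finger_gap: 0.464
grasp_force: 20.0
clock: 41.75
tcp_pos: [0.4488, -0.1166, 0.1877]
orientation: [[0.968, -0.253, 0.003], [-0.253, -0.968, -0.001], [0.004, -0.0, -1.0]]
contact_force: [0.2, 0.0, -1.3]
finger_gap: 0.465
grasp_force: 20.0
t 41.75 tcp [ 0.4488 -0.1166  0.1877] F [ 0.2  0.  -1.3] gap 0.465 grip 20.0 
  row: [-0.0, -0.007, -0.002, -0.373, -1.458, 0.025]
```

```bash
python3 -m inch '[[[0,0,0,-0.05,-0.19,0,1],[0,0,0,-0.1,-0.38,0,1],[0,0,0,-0.15,-0.57,0,1],[0,0,0,-0.2,-0.76,0,1],[0,0,0,-0.25,-0.95,0,1],[0,0,0,-0.25,-1,0,1]]]'
python3 -m inch '[[[0,0,0,-0.06,-0.2,0,1],[0,0,0,-0.118,-0.4,0,1],[0,0,0,-0.118,-0.458,0,1],[0,0,0,-0.118,-0.458,0,1],[0,0,0,-0.118,-0.458,0,1],[0,0,0,-0.118,-0.458,0,1]]]'
python3 -c "
from h import *
go([.451,.335,.045],-.2545)"
```

```text
clock: 42.5
tcp_pos: [0.4494, 0.197, 0.1849]
orientation: [[0.969, -0.247, -0.002], [-0.247, -0.969, 0.001], [-0.002, -0.001, -1.0]]
contact_force: [-0.5, -0.4, -2.0]
finger_gap: 0.469
grasp_force: 20.0
clock: 43.25
tcp_pos: [0.4517, 0.3329, 0.1858]
orientation: [[0.967, -0.255, -0.0], [-0.255, -0.967, -0.001], [0.0, 0.001, -1.0]]
contact_force: [-0.1, -0.9, -1.3]
finger_gap: 0.47
grasp_force: 20.0
t 43.25 tcp [0.4517 0.3329 0.1858] F [-0.1 -0.9 -1.3] gap 0.47 grip 20.0 
  row: [0.002, -0.0, -0.005, -0.004, -0.007, 0.469]
```

```bash
python3 -m inch '[[[0,0,0,-0.003,0,0.1,1],[0,0,0,-0.003,0,0.2,1],[0,0,0,-0.003,0,0.3,1],[0,0,0,-0.003,0,0.39,1],[0,0,0,-0.003,0,0.44,1],[0,0,0,-0.003,0,0.462,1],[0,0,0,-0.003,0,0.462,1],[0,0,0,-0.003,0,0.462,1]]]'
python3 -c "
from h import *
go([.451,.335,.04],-.2545)"
```

```text
clock: 44.25
tcp_pos: [0.451, 0.3353, 0.0484]
orientation: [[0.968, -0.253, 0.001], [-0.253, -0.968, 0.001], [0.001, -0.001, -1.0]]
contact_force: [-0.0, -0.1, -0.8]
finger_gap: 0.466
grasp_force: 20.0
t 44.25 tcp [0.451  0.3353 0.0484] F [-0.  -0.1 -0.8] gap 0.466 grip 20.0 
  row: [-0.002, -0.002, -0.002, 0.0, 0.001, 0.028]
```

```bash
python3 -m inch '[[[0,0,0,0,0,0.01,1],[0,0,0,0,0,0.018,1],[0,0,0,0,0,0.022,1],[0,0,0,0,0,0.024,1],[0,0,0,0,0,0.024,1]]]'
```

```text
clock: 44.88
tcp_pos: [0.4504, 0.3349, 0.0405]
orientation: [[0.968, -0.252, -0.0], [-0.252, -0.968, -0.0], [0.0, 0.0, -1.0]]
contact_force: [-1.0, -0.8, 2.4]
finger_gap: 0.466
grasp_force: 20.0
```

```bash
python3 -m inch '[[[0,0,0,0,0,0.002,1],[0,0,0,0,0,0.003,1],[0,0,0,0,0,0.003,1]]]'
```

```text
clock: 45.25
tcp_pos: [0.4504, 0.3349, 0.0404]
orientation: [[0.968, -0.252, 0.0], [-0.252, -0.968, -0.0], [0.0, 0.0, -1.0]]
contact_force: [-3.8, -2.8, 13.5]
finger_gap: 0.465
grasp_force: 20.0
```

```bash
python3 -m inch '[[[0,0,0,0,0,0,0.4],[0,0,0,0,0,0,0.4],[0,0,0,0,0,0,0.3],[0,0,0,0,0,0,0.2],[0,0,0,0,0,0,0.2],[0,0,0,0,0,-0.1,0.1],[0,0,0,0,0,-0.25,0],[0,0,0,0,0,-0.4,0],[0,0,0,0,0,-0.5,0],[0,0,0,-0.2,0,-0.6,0],[0,0,0,-0.2,0,-0.6,0],[0,0,0,-0.2,0,-0.6,0]]]'
python3 - <<'E'
from h import *
go([.45,.33,.2],-.2545)
a=wrist('w13')["image"][:,:,::-1][20:280,200:600]; r=robot.snapshot('top')["image"][:,:,::-1][110:310,125:500]
b=cv2.resize(r,(600,320),interpolation=cv2.INTER_CUBIC); o=np.zeros((585,600,3),np.uint8); o[:320]=b; o[325:,:400]=a; cv2.imwrite("pics/end.png",o)
E
```

```text
clock: 46.75
tcp_pos: [0.3923, 0.3502, 0.2196]
orientation: [[0.968, -0.251, 0.001], [-0.251, -0.968, 0.0], [0.001, -0.0, -1.0]]
contact_force: [0.4, -0.4, 0.1]
finger_gap: 1.002
grasp_force: 0.0
t 46.75 tcp [0.3923 0.3502 0.2196] F [ 0.4 -0.4  0.1] gap 1.002 grip 0.0 
  row: [-0.001, -0.001, 0.001, 0.203, 0.017, 0.065]
```

View pics/end.png

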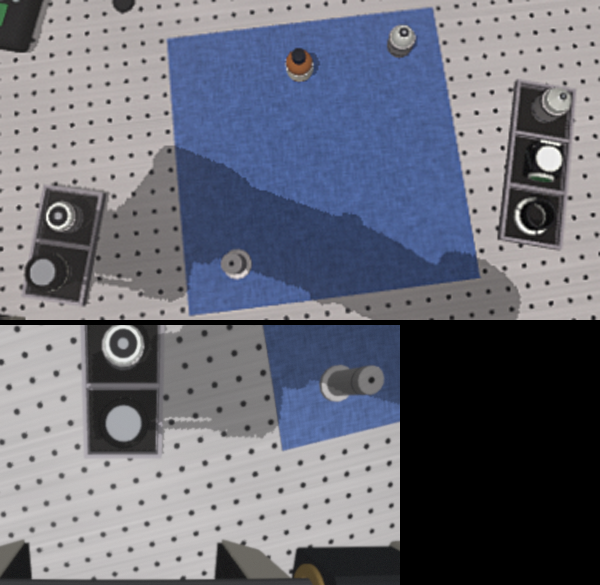

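All five parts stand in their own bays: short objective (60,215), eyepiece (43,272), long objective (556,100), cube (548,160) and adapter (535,215). The oil bottle, middle objective and pillar have not moved.

```bash
python3 -c "
from cell import robot
print(robot.hand_in())"
```

```text
the job is handed in; nothing more can be done
None
```

Job handed in at about 47 s of the 122 s allowed: all five parts stand upright in their own bays of the right trays, and the middle objective, pillar post and oil bottle were left where they stood; the hand-in call gave no verdict.

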